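Top up the spring-fed blank feeder

TASK

Load the loose, pale silver, bare-aluminium disc into the spring-fed feeder: lay it flat in the feeder's flared mouth, on the orange follower, and push it straight down against the spring until it has gone fully below the two brass catches and they hold it there, lying flat. Then let go and move clear. Leave the blue fork cap, which is the same diameter, where it lies.

Things in the scene. Friction and masses are not known exactly. Their poses are not given: they have to be found in the camera images.
- blank_center (a point): The loose bare-aluminium blank: a pale silver, solid plain disc, 54 mm in diameter and 20 mm thick, about 0.12 kg, lying flat on the table. The point is its centre, half-way up (10 mm above the table at the start); z is the disc's axis.
- feeder: Fixed feeder: blue base 150 (x) by 100 (y) by 12 mm with a well of four grey nylon posts, 45 deg either side of +x and -x. Origin on the well's axis at table height, z up. Bore 57 mm across up to 90 mm high, flaring to 80 mm across at 116 mm, the top. Blue columns 86 mm high stand 50 to 66 mm out on +x and -x. Along +y and -y the well is open between the posts: gaps 32 mm wide for gripper fingers.
- catches (a point): Point on the well's axis, 73 mm above the table, level with the flat undersides of two sprung brass catches from +x and -x (tips 45 mm apart, sloping tops up to 108 mm). Orange follower, 42 (x) by 52 mm (y), top 88 mm up: the disc is laid on it. About 10 to 15 N downward spreads the catches; push the disc's top face to 67 mm (bottom stop 56) and they close over it.
- cap_center (a point): The blue finished fork cap, not to be loaded: a disc 54 mm in diameter and 20 mm thick with a blue hexagon, 24 mm across and 10 mm high, on top. The point is the centre of the disc, 10 mm above the table.
There are look-alikes about, which are no part of the job. What is meant by the part that bears blank_center is not purple or turquoise, and is the smaller of those in its own colour.

How it is judged:
By the outcome, as a careful person would: the job done as asked, in the order asked, and still so for the second after the job is handed in, with the robot touching nothing.
It also fails if it takes over 45 s, if anything falls off the work surface, if the arm or the gripper's body presses on something with over 40 N, if the wrist force passes 120 N, or if a joint passes its speed limit or range.

ROBOT

A 6-joint arm with a two-finger parallel gripper is mounted at the origin on the work surface. World frame = base frame: x ahead of the robot, y to its left, z up, the work surface at z = 0. Lengths are in mm, angles in rad, forces in N, time in s.
With the tool pointing down it reaches from about 350 to 875 mm from the base axis. Payload 4.2 kg.
Tool frame: the origin (TCP) lies midway between the tips of the shut fingers; the grasp point (between the pads) lies 19 mm behind it (arm.tcp_to_grasp is the distance from the TCP to the grasp point, in mm); z points along the fingers, y is the line along which they close (so a half turn about z gives the same grasp; the last joint's range is limited). The gripper opens to 85 mm and grips with 20 to 120 N. Pads are 22 mm wide; open, the fingers measure 114 mm over their backs; the gripper's body (76 mm by 85 mm) begins 54 mm behind the grasp point. The pads swing forward as they close: fully open they stand 13 mm farther back than shut.
Start: joints at [1.368, 0.385, 0.008, 0, -1.194, -0.259], TCP at [278.441, 559.526, 231.312] pointing down, gripper open.
Joint ranges: [-3.14, 3.14], [-1.21, 2.06], [-1.07, 1.41], [-3.16, 2.05], [-2.99, -0.16], [-3.1, 3.1]. Speed limits (rad/s): [2.79, 2.79, 3.14, 3.14, 3.14, 3.14].

INTERFACE

Orientations are given as a unit quaternion [x, y, z, w].
In Python, from bench import arm, imaging, job, models gives the robot as it stands.
- The arm moves only by the tool arm_command, never from a script. Its argument "rows" is a list of rows, each an object with "grip": the opening, from 0 (shut) to 1 (fully open); "linear": the shift along the tool's x, y, z in mm, a list of three; "rot": the turn, a rotation vector about the tool's x, y, z in rad, a list of three. In form: [{"grip": grip, "linear": [tx, ty, tz], "rot": [rx, ry, rz]}, ...]. A call has 1 to 10 rows; each row is the pose to reach, as a shift and turn from the pose commanded when the call began, along the tool's axes at that moment; what a row does not reach only later rows make up. A row lasts 1/8 s, in which the tool goes at most 62.5 mm and 10.7 degrees, less where a joint would pass 70% of its speed; a pose out of reach is approached as far as the arm can. A call with a gripper value outside its range is refused whole. The fingers move at their own pace and stop on an object; the grip force is fixed at half the most. Time passes only in rows, so rows that repeat a pose let the fingers close. It gives the time, the measured TCP pose, the force, the opening and the grip force at its end, in the units of the state.
- arm.read_state(): the state, without advancing time (a new reading comes with each control period).
- imaging.get_image(name): name is "scene" or "top"; returns a dict with "frame" (400x640x3 uint8, red, green, blue), "fx", "fy", "cx", "cy" (pixels), "extrinsics" (4x4, takes a point from world to camera coordinates). Camera axes: x right, y down, z forward; pixel columns grow to the right and rows downward; lengths in mm; the calibration is good to about 2 mm. A picture is of the moment at which its call begins. There is no depth.
- job.job_done(): hands the job in; it is judged then, once.
Trained networks look in a picture, given as the dict that the camera call returned (one of the last four; its "shot" number tells which), for a name from the list of things; names that differ only in an ending like _2 or _b are one class to them, and where a whole thing is asked for, a point or a joint stands for the part that bears it (a point fixed in the world has none). Each returns a list of dicts, best first, with "score" (0 to 1); they miss things now and then, are a little off and sometimes report something else, mostly with a low value. They report only what shows in the picture. A call takes as long as a camera call. They do not tell look-alikes from the thing itself.
- models.spot_in(picture, query): "rect" ([left, top, right, bottom] in pixels, round what is visible of it).
- models.tip_of(picture, query): "pixel" ([column, row] in pixels: a listed point, or the origin of a listed thing).
The state is a dict: "clock": time; "joints": joint angles; "joint_vel": joint speeds; "joint_efforts": joint torques, N m; "position": TCP position; "ee_rot": TCP orientation; "contact_force": force on the tool from outside, world axes, zero at the start; "wrist_torque": the same for the moment, N m; "gripper_width": finger opening in mm; "grasp_force": force on a finger pad.
Only numpy, scipy, OpenCV 4.12 (cv2) and the standard library are available. Lean on these libraries where they do the work, as an engineer would, in place of code of your own. Each camera call takes 0.05 s, during which the arm holds its last target. There are 200 camera calls.

## Working session

There is one attempt and no reset: what is moved stays moved. The work goes in short steps, Python scripts to look and compute and a tool call to move; the robot and the scene stay as the last step left them, time stands still between calls to the robot, and variables do not carry over. Pictures are saved under pics/ and viewed, at most 10 in all, crops included, and the job is handed in when it is done.

Besides the shell and the picture viewer there is one more tool, called after ">>>" in YAML: its name, and indented under it one key for each argument. arm_command: Moves the arm, as the interface text tells. Its arguments: {"type":"object","properties":{"rows":{"type":"array"}},"required":["rows"]}

```bash
mkdir -p pics; cat > h.py <<'E'
import numpy as np, cv2
from bench import arm, imaging, job, models
def ray(p,px,z):
    E=np.array(p["extrinsics"]);R=E[:3,:3];t=E[:3,3]
    d=R.T@np.array([(px[0]-p["cx"])/p["fx"],(px[1]-p["cy"])/p["fy"],1]);c=-R.T@t
    return c+d*(z-c[2])/d[2]
def proj(p,X):
    E=np.array(p["extrinsics"]);c=E[:3,:3]@np.array(X)+E[:3,3]
    return np.array([p["fx"]*c[0]/c[2]+p["cx"],p["fy"]*c[1]/c[2]+p["cy"]])
def save(f,n): cv2.imwrite("pics/"+n,cv2.cvtColor(f,cv2.COLOR_RGB2BGR))
E
python3 - <<'E'
from h import *
ims=[]
for n in("scene","top"):
    p=imaging.get_image(n);save(p["frame"],n+"0.png")
    print(n,np.round(p["extrinsics"],3).tolist(),p["fx"])
    for q,z in(("blank_center",10),("cap_center",10),("feeder",0),("catches",73)):
        for d in models.tip_of(p,q): print(q,np.round(d["pixel"],1),round(d["score"],2),np.round(ray(p,d["pixel"],z),1))
        for d in models.spot_in(p,q) if q!="catches" else []: print("  rect",q,np.round(d["rect"],0),round(d["score"],2))
s=arm.read_state();print(s)
E
```

```text
scene [[0.111, 0.994, 0.003, -72.66], [0.691, -0.075, -0.719, -279.598], [-0.715, 0.082, -0.695, 1042.655], [0.0, 0.0, 0.0, 1.0]] 368.93497321849884
blank_center [305.7 178.6] 0.97 [358.7  16.8  10. ]
blank_center [272.3 209.2] 0.87 [441.6 -56.3  10. ]
blank_center [344.5 207.8] 0.85 [453.   83.6  10. ]
blank_center [352.5 171. ] 0.82 [344.7 120.   10. ]
  rect blank_center [254. 190. 294. 226.] 0.86
  rect blank_center [342. 159. 363. 182.] 0.78
  rect blank_center [331. 195. 360. 221.] 0.77
cap_center [378.8 299.3] 0.58 [656.  102.5  10. ]
  rect cap_center [359. 279. 392. 312.] 0.59
feeder [231.7 279.2] 0.74 [ 587.  -128.9    0. ]
  rect feeder [195. 221. 264. 330.] 0.96
catches [227.  253.1] 0.78 [ 589.3 -125.    73. ]
top [[-0.013, -1.0, -0.026, 48.892], [-0.992, 0.017, -0.129, 508.23], [0.129, 0.024, -0.991, 977.028], [0.0, 0.0, 0.0, 1.0]] 503.75406295365747
blank_center [287.6 273.9] 0.83 [351.2 119.7  10. ]
blank_center [339.5 268.3] 0.73 [361.  15.  10.]
blank_center [374.5 228.2] 0.61 [440.6 -57.4  10. ]
blank_center [309.7 221.7] 0.57 [455.8  74.1  10. ]
  rect blank_cente
[... 499 characters left out ...]
e+00,  3.84653256e-01,  7.92332631e-03, -1.06161940e-05,
       -1.19401989e+00, -2.58584567e-01]), 'joint_vel': array([-7.96129753e-04,  7.27544546e-04, -8.52336520e-05, -1.57760247e-03,
        8.05661661e-04,  4.35265912e-04]), 'joint_efforts': array([ 1.26289831e-05, -3.92033136e+01,  1.88607842e+01,  4.19041201e+00,
       -2.21342816e-04, -1.47082783e-06]), 'position': array([278.44207054, 559.5258254 , 231.34789087]), 'ee_rot': array([ 9.73461865e-01, -2.28849289e-01, -5.57777116e-06, -2.31087388e-05]), 'contact_force': array([ 0.67491081,  0.00119782, -0.12997245]), 'wrist_torque': array([ 0.03170463, -0.01931059,  0.01452909]), 'grasp_force': 0.0, 'gripper_width': 85.47685058246348}
```

View pics/scene0.png

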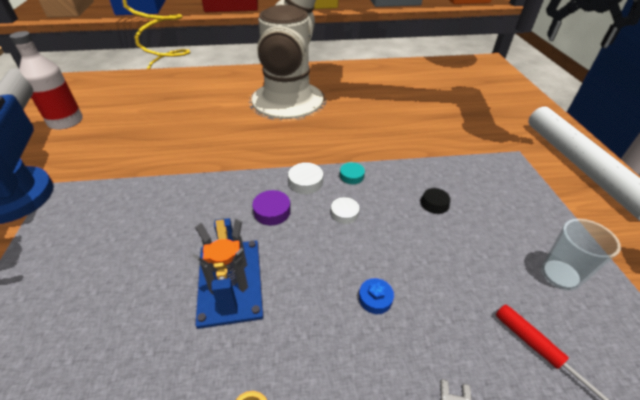

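View pics/top0.png

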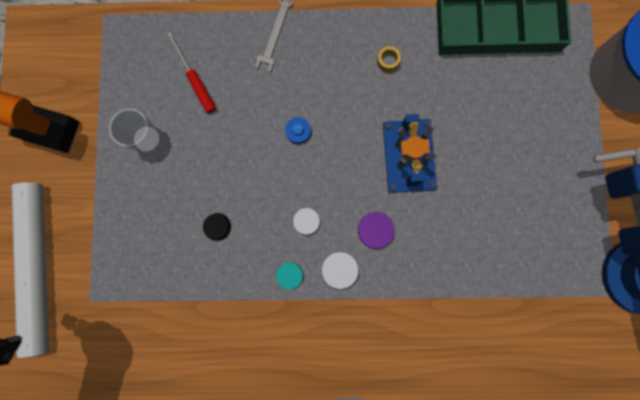

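The scene view shows a small pale disc at (345,208), a large pale disc at (306,178), purple at (271,207), turquoise at (352,172), black at (436,201), and the blue cap at (377,295). The feeder is at (229,280).

In the top view, what could be taken for the blank is:
- small pale disc (306,221)
- large pale disc (340,270)
- purple (377,230)
- turquoise (289,275)
- cap (298,130)

I choose the smaller pale disc, at top (306,221), and check it in a crop.

```bash
python3 - <<'E'
from h import *
p=imaging.get_image("top");f=p["frame"]
hsv=cv2.cvtColor(f,cv2.COLOR_RGB2HSV)
m=((hsv[...,1]<40)&(hsv[...,2]>150)).astype(np.uint8)
n,l,st,c=cv2.connectedComponentsWithStats(m)
for i in range(1,n):
    if 200<st[i,4]<2000 and 250<c[i][0]<400 and 190<c[i][1]<300:
        d=ray(p,(c[i][0]-np.sqrt(st[i,4]/np.pi),c[i][1]),20)-ray(p,(c[i][0]+np.sqrt(st[i,4]/np.pi),c[i][1]),20)
        print("pale",c[i],st[i],ray(p,c[i],20).round(1),"dia",np.linalg.norm(d).round(1), f[int(c[i][1]),int(c[i][0])])
b=((hsv[...,0]>100)&(hsv[...,0]<125)&(hsv[...,1]>150)).astype(np.uint8);b[:, :370]=0;b[:,450:]=0;b[:100]=0;b[200:]=0
pts=np.argwhere(b)[:,::-1]
W=np.array([ray(p,q,12)[:2] for q in pts],np.float32)
print("base rect",cv2.minAreaRect(W))
o=((hsv[...,0]>5)&(hsv[...,0]<18)&(hsv[...,1]>200)&(hsv[...,2]>180)).astype(np.uint8);o[:, :390]=0;o[:,440:]=0;o[:125]=0;o[175:]=0
oc=np.argwhere(o)[:,::-1]; print("orange",len(oc),ray(p,(oc.min(0)+oc.max(0))/2,88), ray(p,oc.mean(0),88))
a=cv2.resize(f[195:300,265:400],None,fx=4,fy=4,interpolation=cv2.INTER_CUBIC)
bb=cv2.resize(f[105:200,375:445],(309,420),interpolation=cv2.INTER_CUBIC)[:420]
save(np.hstack([a[:420,:480],bb]),"crop1.png")
E
```

```text
pale [305.85356455 220.55684008] [294 208  25  26 519] [457.5  81.3  20. ] dia 52.0 [178 178 181]
pale [339.527 269.9  ] [ 322  252   36   36 1000] [358.  15.  20.] dia 71.1 [178 179 182]
base rect ((595.648681640625, -132.1571502685547), (158.53701782226562, 96.04850006103516), 2.8840038776397705)Traceback (most recent call last):
  File "<stdin>", line 15, in <module>
    return umr_minimum(a, axis, None, out, keepdims, initial, where)
ValueError: zero-size array to reduction operation minimum which has no identity
```

```bash
python3 - <<'E'
from h import *
P={n:imaging.get_image(n) for n in("top","scene")}
for n,(x0,x1,y0,y1) in(("top",(370,450,100,205)),("scene",(185,275,205,340))):
    p=P[n];f=p["frame"];hsv=cv2.cvtColor(f,cv2.COLOR_RGB2HSV)
    box=np.zeros(f.shape[:2],bool);box[y0:y1,x0:x1]=1
    o=box&(hsv[...,0]<14)&(hsv[...,1]>190)&(hsv[...,2]>120)
    oc=np.argwhere(o)[:,::-1]
    if len(oc): print(n,"orange",len(oc),oc.min(0),oc.max(0),ray(p,(oc.min(0)+oc.max(0))/2,88).round(1),ray(p,oc.mean(0),88).round(1))
    b=(box&(hsv[...,0]>100)&(hsv[...,0]<125)&(hsv[...,1]>150))
    W=np.array([ray(p,q,12)[:2] for q in np.argwhere(b)[:,::-1]])
    # per-x slice y edges of the base
    L=[]
    for x in np.arange(520,670,8):
        s=W[abs(W[:,0]-x)<4]
        if len(s)>3: L.append((x,s[:,1].min(),s[:,1].max()))
    L=np.array(L).round(1);print(n,L.tolist());print("x by y:",[(y,W[abs(W[:,1]-y)<3][:,0].min().round(1),W[abs(W[:,1]-y)<3][:,0].max().round(1)) for y in(-172,-165,-158,-104,-98,-90) if (abs(W[:,1]-y)<3).any()])
f=P["top"]["frame"]
a=cv2.resize(f[195:300,270:390],None,fx=4,fy=4,interpolation=cv2.INTER_CUBIC)
bb=cv2.resize(f[105:200,375:445],(310,420),interpolation=cv2.INTER_CUBIC)
save(np.hstack([a,bb]),"crop1.png")
E
```

```text
top orange 14 [401 138] [427 157] [ 588.9 -131.1   88. ] [ 589.3 -134.4   88. ]
top [[520.0, -182.7, -88.9], [528.0, -170.6, -89.1], [536.0, -181.4, -87.3], [544.0, -181.7, -87.5], [552.0, -182.1, -87.8], [560.0, -182.1, -86.0], [568.0, -180.6, -86.2], [576.0, -180.8, -86.4], [584.0, -164.9, -84.7], [592.0, -179.6, -84.9], [600.0, -179.8, -85.1], [608.0, -178.1, -83.4], [616.0, -178.5, -83.5], [624.0, -178.7, -83.7], [632.0, -176.9, -82.1], [640.0, -165.0, -82.1], [648.0, -169.4, -82.3], [656.0, -163.6, -82.5], [664.0, -163.7, -97.3]]
x by y: [(-172, np.float64(518.7), np.float64(648.7)), (-165, np.float64(518.8), np.float64(663.7)), (-158, np.float64(518.9), np.float64(663.9)), (-104, np.float64(515.8), np.float64(660.7)), (-98, np.float64(515.8), np.float64(660.8)), (-90, np.float64(515.9), np.float64(646.0))]
scene orange 647 [204 239] [239 263] [ 596.4 -130.2   88. ] [ 596.1 -131.7   88. ]
scene [[520.0, -110.4, -87.5], [528.0, -110.2, -87.5], [536.0, -108.3, -85.8], [544.0, -106.4, -85.8], [552.0, -106.3, -85.8], [560.0, -104.4, -84.2], [568.0, -180.1, -84.2], [576.0, -179.5, -84.2], [584.0, -179.6, -84.2], [592.0, -179.4, -82.7], [600.0, -178.6, -82.7], [608.0, -177.8, -82.7], [616.0, -177.9, -82.8], [624.0, -177.6, -81.3], [632.0, -176.6, -81.3], [640.0, -176.9, -79.9], [648.0, -176.4, -79.9], [656.0, -162.2, -80.0], [664.0, -175.8, -80.1]]
x by y: [(-172, np.float64(579.9), np.float64(672.8)), (-165, np.float64(597.9), np.float64(672.0)), (-158, np.float64(583.9), np.float64(672.3)), (-104, np.float64(521.9), np.float64(669.2)), (-98, np.float64(531.7), np.float64(668.3)), (-90, np.float64(521.8), np.float64(668.8))]
```

View pics/crop1.png

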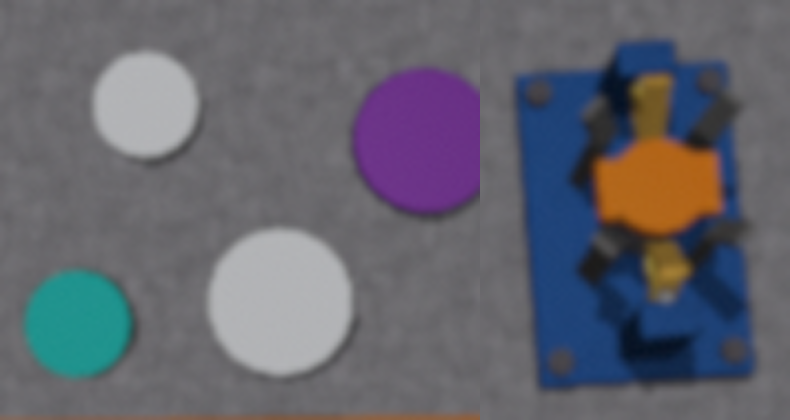

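The crop shows the small plain pale disc at (146,104), which is image (306,221). It measures about 52 mm against 71 mm for the other pale one, so the choice is right. The feeder is turned about +3°, with the orange follower at crop (658,187). I move above the disc, aligning the yaw on the way.

>>> arm_command:
  rows:
    - {"grip": 1,"linear": [372,349,90],"rot": [0,0,-0.514]}
    - {"grip": 1,"linear": [372,349,90],"rot": [0,0,-0.514]}
    - {"grip": 1,"linear": [372,349,90],"rot": [0,0,-0.514]}
    - {"grip": 1,"linear": [372,349,90],"rot": [0,0,-0.514]}
    - {"grip": 1,"linear": [372,349,90],"rot": [0,0,-0.514]}
    - {"grip": 1,"linear": [372,349,90],"rot": [0,0,-0.514]}
    - {"grip": 1,"linear": [372,349,90],"rot": [0,0,-0.514]}
    - {"grip": 1,"linear": [372,349,90],"rot": [0,0,-0.514]}
    - {"grip": 1,"linear": [372,349,90],"rot": [0,0,-0.514]}
    - {"grip": 1,"linear": [372,349,90],"rot": [0,0,-0.514]}

```text
clock: 2.2
position: [456.2, 80.0, 141.1]
ee_rot: [1.0, 0.025, -0.0, 0.0]
contact_force: [0.2, 0.4, 0.0]
gripper_width: 85.7
grasp_force: 0.0
```

```bash
python3 - <<'E'
from h import *
s=arm.read_state();print(s["clock"],s["position"],s["ee_rot"],s["contact_force"])
T=s["position"]
ims=[]
for n in("scene","top"):
    p=imaging.get_image(n);f=p["frame"].copy()
    if n=="scene":
        hsv=cv2.cvtColor(f,cv2.COLOR_RGB2HSV)
        m=((hsv[...,1]<40)&(hsv[...,2]>160)).astype(np.uint8)
        k,l,st,c=cv2.connectedComponentsWithStats(m)
        for i in range(1,k):
            if 100<st[i,4]<2000 and 250<c[i][0]<420 and 150<c[i][1]<260: print(c[i],st[i],ray(p,c[i],20).round(1),ray(p,c[i],10).round(1))
    c=proj(p,T);d=proj(p,[457.5,81.3,20])
    print(n,c,d)
    x,y=np.clip((d-[60,60]).astype(int),0,[520,280]);g=cv2.resize(f[y:y+120,x:x+120],(400,400),interpolation=cv2.INTER_CUBIC)
    for q,col in((c,(255,0,0)),(d,(0,255,0))): cv2.drawMarker(g,tuple(((q-[x,y])/.3).astype(int).tolist()),col,0,12,1)
    ims.append(g)
save(np.hstack(ims),"c2.png")
E
```

```text
2.2 [456.16969753  80.03139946 141.1376868 ] [ 9.99698587e-01  2.45496191e-02 -1.95355016e-04  1.15800651e-04] [0.22144866 0.42177662 0.00771363]
[303.62302839 172.99053628] [278 163  47  22 634] [351.8  13.2  20. ] [340.   14.2  10. ]
[407.93069307 171.30693069] [399 163  18  18 101] [370.1 233.9  20. ] [358.7 239.2  10. ]
[272.02403846 179.26923077] [257 169  27  21 208] [364.8 -53.7  20. ] [353.2 -54.1  10. ]
[258.00943396 181.23584906] [251 173  17  17 106] [367.8 -82.5  20. ] [356.3 -83.5  10. ]
[384.05940594 179.41584158] [374 174  19  12 101] [390.2 177.   20. ] [379.2 181.2  10. ]
[391.78870674 195.32786885] [364 180  51  30 549] [438.7 180.3  20. ] [428.6 184.6  10. ]
[346.27811861 208.33128834] [331 199  37  20 489] [464.4  84.4  20. ] [454.8  86.8  10. ]
[366.65022422 217.81165919] [351 204  30  27 223] [492.8 117.8  20. ] [483.8 120.8  10. ]
[405.34349259 237.10214168] [ 372  205   62   71 1214] [546.  175.9  20. ] [538.  180.1  10. ]
[405.45255474 232.62043796] [394 228  22  11 137] [535.9 179.1  20. ] [527.7 183.4  10. ]
scene [347.52199766 155.08506103] [344.03417068 205.90070252]
top [302.26678481 216.05287398] [305.8696123  220.55517388]
```

View pics/c2.png

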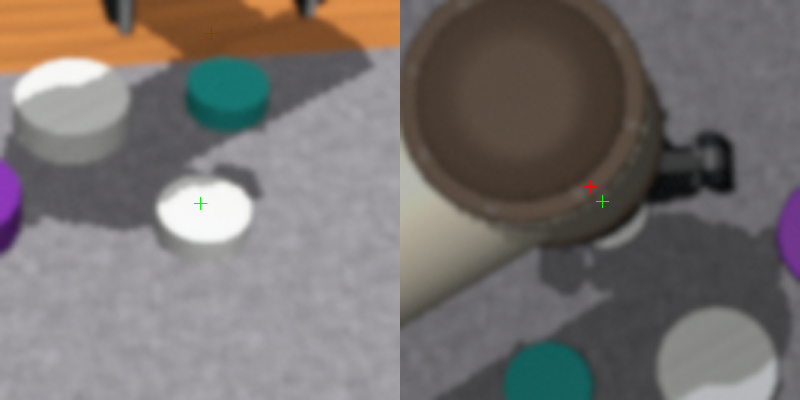

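The scene half shows the disc's top centred at crop (205,209), about 5 mm farther in +x than the top view gives. I take the mean, about (460,82), and descend to grip.

>>> arm_command:
  rows:
    - {"grip": 1,"linear": [4,-2,60],"rot": [0,0,0]}
    - {"grip": 1,"linear": [4,-2,110],"rot": [0,0,0]}
    - {"grip": 1,"linear": [4,-2,138],"rot": [0,0,0]}
    - {"grip": 1,"linear": [4,-2,138],"rot": [0,0,0]}
    - {"grip": 0,"linear": [4,-2,138],"rot": [0,0,0]}
    - {"grip": 0,"linear": [4,-2,138],"rot": [0,0,0]}
    - {"grip": 0,"linear": [4,-2,138],"rot": [0,0,0]}
    - {"grip": 0,"linear": [4,-2,138],"rot": [0,0,0]}
    - {"grip": 0,"linear": [4,-2,138],"rot": [0,0,0]}

```text
clock: 3.42
position: [461.1, 84.5, 5.4]
ee_rot: [1.0, 0.026, 0.002, -0.001]
contact_force: [-2.2, 2.0, 6.3]
gripper_width: 51.3
grasp_force: 61.4
```

>>> arm_command:
  rows:
    - {"grip": 0,"linear": [0,0,-50],"rot": [0,0,0]}
    - {"grip": 0,"linear": [0,0,-110],"rot": [0,0,0]}
    - {"grip": 0,"linear": [0,0,-160],"rot": [0,0,0]}
    - {"grip": 0,"linear": [0,0,-160],"rot": [0,0,0]}

```text
clock: 3.92
position: [462.4, 84.8, 168.8]
ee_rot: [1.0, 0.026, 0.006, -0.003]
contact_force: [-0.3, -0.1, -2.0]
gripper_width: 51.3
grasp_force: 63.7
```

```bash
python3 - <<'E'
from h import *
s=arm.read_state();T=s["position"];print(T,s["gripper_width"])
p=imaging.get_image("scene");f=p["frame"];q=proj(p,T);x,y=(q-[50,50]).astype(int);y=max(y,0)
g=cv2.resize(f[y:y+100,x:x+100],(500,500),interpolation=cv2.INTER_CUBIC)
cv2.drawMarker(g,tuple(((q-[x,y])*5).astype(int).tolist()),(255,0,0),0,12,1)
c=proj(p,T+[0,0,18]);cv2.drawMarker(g,tuple(((c-[x,y])*5).astype(int).tolist()),(0,255,0),0,12,1)
save(g,"c3.png")
E
```

```text
[462.36816001  84.81134672 168.76708702] 51.282171633473375
```

View pics/c3.png

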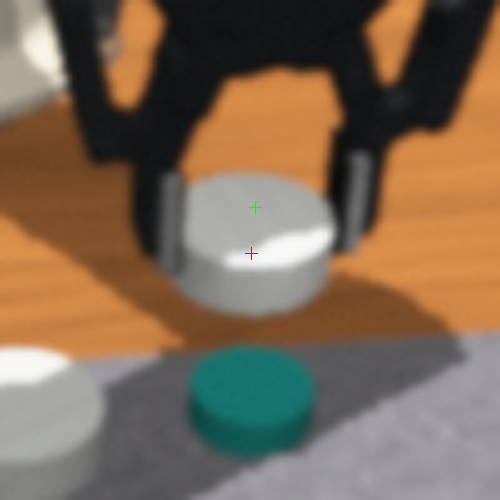

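The disc is held between the fingers with its top centred at crop (250,220), close to level. I carry it over the feeder.

>>> arm_command:
  rows:
    - {"grip": 0,"linear": [30,55,0],"rot": [0,0,0]}
    - {"grip": 0,"linear": [60,110,0],"rot": [0,0,0]}
    - {"grip": 0,"linear": [90,165,0],"rot": [0,0,0]}
    - {"grip": 0,"linear": [115,208,0],"rot": [0,0,0]}
    - {"grip": 0,"linear": [121,220,0],"rot": [0,0,0]}
    - {"grip": 0,"linear": [121,220,0],"rot": [0,0,0]}
    - {"grip": 0,"linear": [121,220,0],"rot": [0,0,0]}
    - {"grip": 0,"linear": [121,220,0],"rot": [0,0,0]}

```text
clock: 4.97
position: [591.7, -128.6, 163.6]
ee_rot: [1.0, 0.027, -0.0, -0.0]
contact_force: [0.3, 0.4, -0.6]
gripper_width: 51.4
grasp_force: 63.7
```

```bash
python3 - <<'E'
from h import *
p=imaging.get_image("scene");s=arm.read_state();T=s["position"];print(T,s["ee_rot"],s["gripper_width"])
f=p["frame"]
for q in ("blank_center","feeder","catches"):
    for d in models.tip_of(p,q): print(q,np.round(d["pixel"],1),round(d["score"],2))
q=proj(p,T);print(q,proj(p,T+[0,0,8]));x,y=int(q[0]-50),max(int(q[1]-50),0)
g=cv2.resize(f[y:y+150,x:x+110],(440,600),interpolation=cv2.INTER_CUBIC)
for X,col in((T,(255,0,0)),(T+[0,0,18],(0,255,0)),([593,-132,88],(0,0,255)),([593,-132,116],(255,0,255))):
    c=proj(p,X);cv2.drawMarker(g,tuple(((c-[x,y])*4).astype(int).tolist()),col,0,12,1)
save(g,"c4.png")
E
```

```text
[ 591.81121008 -128.67583242  163.65895403] [ 9.99636833e-01  2.69477623e-02  1.13296703e-04 -8.17523927e-05] 51.642144011216395
blank_center [351.  170.4] 0.92
blank_center [305.1 177.3] 0.76
blank_center [212.7 210.2] 0.75
blank_center [272.3 209.1] 0.68
feeder [229.4 281.2] 0.65
catches [225.2 257.5] 0.83
[213.33720916 213.29346903] [212.22224633 209.13652877]
```

View pics/c4.png

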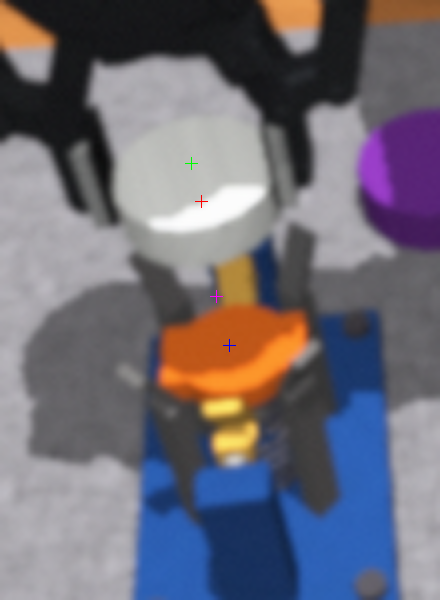

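The scene crop shows the disc's top centre at (191,174), the follower centre near (235,350), and the feeder slightly ahead of the disc. Both cameras agree that the disc must go about +2 mm in x and −2.5 mm in y. I lower it into the mouth.

>>> arm_command:
  rows:
    - {"grip": 0,"linear": [2,3,20],"rot": [0,0,0]}
    - {"grip": 0,"linear": [2,3,40],"rot": [0,0,0]}
    - {"grip": 0,"linear": [2,3,52],"rot": [0,0,0]}
    - {"grip": 0,"linear": [2,3,60],"rot": [0,0,0]}
    - {"grip": 0,"linear": [2,3,60],"rot": [0,0,0]}
    - {"grip": 0,"linear": [2,3,60],"rot": [0,0,0]}

```text
clock: 5.92
position: [594.9, -132.8, 104.0]
ee_rot: [1.0, 0.026, 0.001, 0.0]
contact_force: [0.6, 0.7, -1.1]
gripper_width: 51.6
grasp_force: 63.7
```

>>> arm_command:
  rows:
    - {"grip": 0,"linear": [0,0,3],"rot": [0,0,0]}
    - {"grip": 0,"linear": [0,0,6],"rot": [0,0,0]}
    - {"grip": 0,"linear": [0,0,8],"rot": [0,0,0]}
    - {"grip": 0,"linear": [0,0,8],"rot": [0,0,0]}

```text
clock: 6.42
position: [594.6, -132.6, 95.2]
ee_rot: [1.0, 0.026, 0.0, -0.0]
contact_force: [0.1, 0.6, -2.5]
gripper_width: 51.6
grasp_force: 63.7
```

>>> arm_command:
  rows:
    - {"grip": 0,"linear": [0,0,2],"rot": [0,0,0]}
    - {"grip": 0,"linear": [0,0,3],"rot": [0,0,0]}
    - {"grip": 0,"linear": [0,0,3],"rot": [0,0,0]}

```text
clock: 6.8
position: [594.8, -132.6, 93.0]
ee_rot: [1.0, 0.026, 0.001, 0.0]
contact_force: [1.1, 2.5, 3.0]
gripper_width: 51.2
grasp_force: 63.9
```

>>> arm_command:
  rows:
    - {"grip": 1,"linear": [0,0,0],"rot": [0,0,0]}
    - {"grip": 1,"linear": [0,0,0],"rot": [0,0,0]}
    - {"grip": 1,"linear": [0,0,0],"rot": [0,0,0]}
    - {"grip": 1,"linear": [0,0,0],"rot": [0,0,0]}
    - {"grip": 1,"linear": [0,0,-40],"rot": [0,0,0]}
    - {"grip": 1,"linear": [0,0,-80],"rot": [0,0,0]}
    - {"grip": 0,"linear": [0,0,-80],"rot": [0,0,0]}
    - {"grip": 0,"linear": [0,0,-80],"rot": [0,0,0]}
    - {"grip": 0,"linear": [0,0,-80],"rot": [0,0,0]}

```text
clock: 7.92
position: [593.5, -132.7, 170.9]
ee_rot: [1.0, 0.026, -0.001, -0.0]
contact_force: [-0.6, -0.2, -0.6]
gripper_width: 32.1
grasp_force: 0.0
```

```bash
python3 - <<'E'
from h import *
p=imaging.get_image("scene");s=arm.read_state();T=s["position"];print(T,s["ee_rot"],s["gripper_width"])
f=p["frame"];x,y=175,180
g=cv2.resize(f[y:y+120,x:x+110],(550,600),interpolation=cv2.INTER_CUBIC)
for X,col in((T,(255,0,0)),([595,-132,108],(0,255,0))):
    c=proj(p,X);cv2.drawMarker(g,tuple(((c-[x,y])*5).astype(int).tolist()),col,0,12,1)
save(g,"c5.png")
E
```

```text
[ 593.64555967 -132.71632858  170.95809294] [ 9.99659281e-01  2.60696270e-02 -1.30133042e-03 -5.32761349e-05] 23.6470451946701
```

View pics/c5.png

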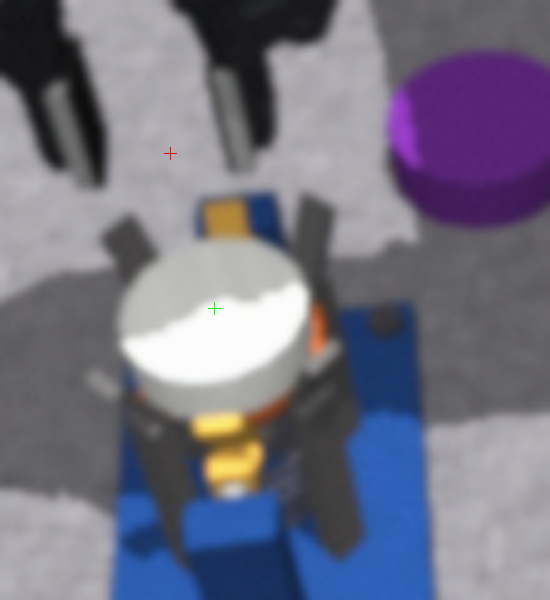

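The disc lies flat in the mouth with its top centre at crop (215,310), matching the expected (595,−132,108). I push with the shut fingers.

>>> arm_command:
  rows:
    - {"grip": 0,"linear": [1,0,15],"rot": [0,0,0]}
    - {"grip": 0,"linear": [1,0,30],"rot": [0,0,0]}
    - {"grip": 0,"linear": [1,0,40],"rot": [0,0,0]}
    - {"grip": 0,"linear": [1,0,50],"rot": [0,0,0]}
    - {"grip": 0,"linear": [1,0,58],"rot": [0,0,0]}
    - {"grip": 0,"linear": [1,0,64],"rot": [0,0,0]}
    - {"grip": 0,"linear": [1,0,68],"rot": [0,0,0]}
    - {"grip": 0,"linear": [1,0,72],"rot": [0,0,0]}
    - {"grip": 0,"linear": [1,0,76],"rot": [0,0,0]}
    - {"grip": 0,"linear": [1,0,80],"rot": [0,0,0]}

```text
clock: 9.22
position: [595.7, -132.7, 94.3]
ee_rot: [1.0, 0.026, 0.001, 0.0]
contact_force: [-3.1, 0.4, 6.7]
gripper_width: -0.1
grasp_force: 2.8
```

>>> arm_command:
  rows:
    - {"grip": 0,"linear": [0,0,4],"rot": [0,0,0]}
    - {"grip": 0,"linear": [0,0,8],"rot": [0,0,0]}
    - {"grip": 0,"linear": [0,0,12],"rot": [0,0,0]}
    - {"grip": 0,"linear": [0,0,15],"rot": [0,0,0]}
    - {"grip": 0,"linear": [0,0,15],"rot": [0,0,0]}

```text
clock: 9.85
position: [595.6, -132.8, 78.5]
ee_rot: [1.0, 0.026, 0.001, 0.0]
contact_force: [-2.2, 0.7, 5.8]
gripper_width: -0.2
grasp_force: 2.9
```

>>> arm_command:
  rows:
    - {"grip": 0,"linear": [0,0,4],"rot": [0,0,0]}
    - {"grip": 0,"linear": [0,0,8],"rot": [0,0,0]}
    - {"grip": 0,"linear": [0,0,11],"rot": [0,0,0]}
    - {"grip": 0,"linear": [0,0,14],"rot": [0,0,0]}
    - {"grip": 0,"linear": [0,0,16],"rot": [0,0,0]}
    - {"grip": 0,"linear": [0,0,16],"rot": [0,0,0]}

```text
clock: 10.6
position: [595.7, -132.8, 62.9]
ee_rot: [1.0, 0.026, 0.001, 0.0]
contact_force: [-2.3, 1.0, 8.7]
gripper_width: -0.1
grasp_force: 4.0
```

>>> arm_command:
  rows:
    - {"grip": 0,"linear": [0,0,-5],"rot": [0,0,0]}
    - {"grip": 0,"linear": [0,0,-15],"rot": [0,0,0]}
    - {"grip": 0,"linear": [0,0,-60],"rot": [0,0,0]}
    - {"grip": 0,"linear": [0,0,-110],"rot": [0,0,0]}
    - {"grip": 0,"linear": [-50,-30,-120],"rot": [0,0,0]}
    - {"grip": 0,"linear": [-90,-70,-120],"rot": [0,0,0]}
    - {"grip": 0,"linear": [-120,-120,-120],"rot": [0,0,0]}
    - {"grip": 0,"linear": [-150,-170,-120],"rot": [0,0,0]}
    - {"grip": 0,"linear": [-160,-210,-120],"rot": [0,0,0]}
    - {"grip": 0,"linear": [-160,-210,-120],"rot": [0,0,0]}

```text
clock: 11.85
position: [424.1, 70.7, 181.8]
ee_rot: [1.0, 0.028, 0.001, -0.001]
contact_force: [-0.1, -0.5, 0.2]
gripper_width: -0.0
grasp_force: 0.0
```

```bash
python3 - <<'E'
from h import *
ims=[]
for n,(x,y) in(("scene",(175,195)),("top",(357,90))):
    p=imaging.get_image(n)
    ims.append(cv2.resize(p["frame"][y:y+120,x:x+110],(395,430),interpolation=cv2.INTER_CUBIC))
    for z in(67,73,95):print(n,z,(proj(p,[595.5,-131.5,z])-[x,y])*3.59)
save(np.hstack(ims),"c6.png")
E
```

```text
scene 67 [172.45111605 230.30631952]
scene 73 [170.0651028  221.67163507]
scene 95 [161.00144784 188.87139781]
top 67 [199.16063231 202.97013983]
top 73 [200.78184795 200.50070332]
top 95 [206.89875201 191.18343184]
```

View pics/c6.png

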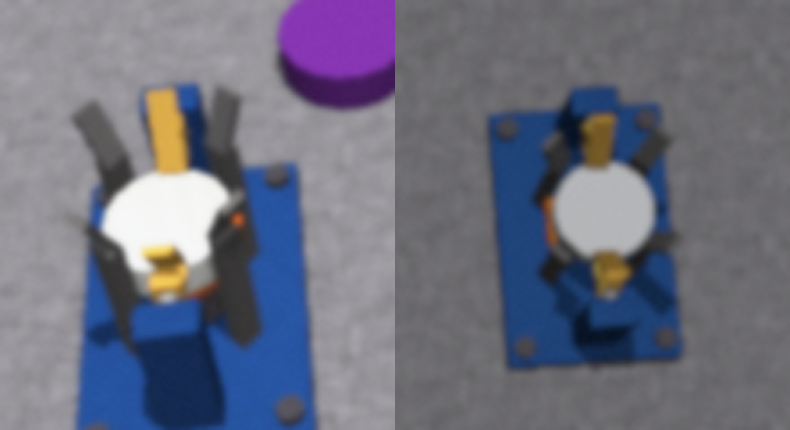

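The pictures show the disc flat at about 73 mm. The brass tips overlap it at scene (165,255) and top (598,165) and (610,255), and the arm is clear, so I hand in.

```bash
python3 -c "
from bench import job
print(job.job_done())"
```

```text
the job is handed in; nothing more can be done
None
```

The bare-aluminium disc is in the feeder, lying flat and held under both brass catches in the last camera views; the blue cap was left alone, the arm is clear, and the job was handed in at about 12 s with no verdict shown.

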